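Fetch the lantern with the pot hook and put it on charge

ROBOT

A 7-joint arm with a two-finger parallel gripper is mounted at the origin on the work surface. World frame = base frame: x ahead of the robot, y to its left, z up, the work surface at z = 0. Lengths are in m, angles in rad, forces in N, time in s.
With the tool pointing down it reaches from about 0.4 to 0.9 m from the base axis. Payload 5.6 kg.
Tool frame: the origin (TCP) lies midway between the tips of the shut fingers; the grasp point (between the pads) lies 19 mm behind it; y points along the fingers, z is the direction in which the jaws open and shut, and the axes are right-handed (so a half turn about y gives the same grasp; the last joint's range is limited). The gripper opens to 92 mm and grips with 3 to 60 N. Pads are 20 mm wide; open, the fingers measure 128 mm over their backs; the gripper's body (75 mm by 189 mm) begins 69 mm behind the grasp point.
Start: joints at [-1.161, 0.468, -0.012, 1.603, 0.006, 1.071, -0.056], TCP at [0.284, 0.584, 0.215] pointing down, gripper open.
Joint ranges: [-2.53, 2.53], [-0.31, 2.02], [-1.57, 1.55], [0.28, 2.44], [-1.29, 4.43], [0.15, 1.84], [-2.92, 2.92]. Speed limits (rad/s): [2.57, 2.57, 3.14, 3.14, 3.14, 3.14, 3.14].

INTERFACE

Orientations are given as a 3x3 rotation matrix whose columns are the frame's x, y, z axes.
In Python, from station import env, effector, solver, viewer, workorder, search_frame, tip_of gives the robot as it stands. Calls block until the motion is done:
- env.reach(position, orientation): joint-space move of the TCP to a pose.
- env.movel(position, frame=None, rate=0.15): straight line of the TCP; frame=None keeps the orientation; rate is the mean speed in m/s.
- env.goto_joints(angles): joint-space move.
- effector.release() and effector.grasp(squeeze=None): open the fingers fully, or close them until they stop; squeeze is the grip in N (None keeps the last).
- env.pause(seconds).
- solver.inverse_kinematics(position, orientation): joint angles nearest the present ones, or None.
- env.sense(): the state.
- viewer.read_camera(name): name is "scene" or "side" or "wrist"; returns (picture, depth): 480x640x3 uint8, red, green, blue; 480x640 float32, m along the optical axis (not along the pixel's ray), 0 where there is no reading.
- viewer.camera_info(name): a dict with "intrinsics" (3x3 intrinsics, pixels), "eye" and "rotation" of the camera in the world; the wrist camera has in their place "T_tool_cam" (4x4, takes a point from camera to tool coordinates, whose origin is the TCP and whose axes are the tool frame's). Camera axes: x right, y up, looking along -z (the intrinsics and any distortion apply to the point x, -y, -z); pixel columns grow to the right and rows downward; lengths in m; the calibration is good to about 2 mm. A picture is of the moment at which its call begins: read the wrist's pose just before it. camera_info takes no time and is no camera call.
A pose or a line that the arm cannot do raises env.PlanningError and nothing moves.
- workorder.finish_job(): hands the job in, once; it reports no verdict.
Trained networks look in the newest picture that a camera, given by its name, has taken for a name from the list of things; names that differ only in an ending like _2 or _b are one class to them, and where a whole thing is asked for, a point or a joint stands for the part that bears it (a point fixed in the world has none). Each returns a list of dicts, best first, with "score" (0 to 1); they miss things now and then, are a little off and sometimes report something else, mostly with a low value. They report only what shows in the picture. A call takes as long as a camera call. They do not tell look-alikes from the thing itself.
- search_frame(camera, name): "at" ([x, y, z] in m, in world coordinates, good to about 4 mm: the middle of the surface that is visible of it).
- tip_of(camera, name): "at" ([x, y, z] in m, in world coordinates, good to about 4 mm: a listed point, or the origin of a listed thing).
The state is a dict: "t": time; "joint_positions": joint angles; "joint_velocities": joint speeds; "tau": joint torques, N m; "ee_pos": TCP position; "tcp_rot": TCP orientation; "wrist_force": force on the tool from outside, world axes, zero at the start; "moment": the same for the moment, N m; "gripper_width": finger opening in m.
Only numpy, scipy, OpenCV 4.12 (cv2) and the standard library are available. Lean on these libraries where they do the work, as an engineer would, in place of code of your own. Each camera call takes 0.05 s, during which the arm holds its last target.

TASK

The white lantern has been pushed into the back row on the green trunk lid, too far in to take by hand: pick up the pot hook, catch its crook behind the lantern's side handle and draw the lantern at least 10 cm out of its place, keeping it upright on the lid and not touching it with hand or arm until then. After that lay the hook down flat on the lid, lift the lantern over and set it down gently, upright and centred on the round charging base. Do not tip or push aside any of the other things.

Things in the scene. Friction and masses are not known exactly. Their poses are not given: they have to be found in the camera images.
- lantern: white plastic camping lantern, free, 0.3 to 0.5 kg, 160 mm tall, in the left, middle or right bay of the back row. Origin: centre of its underside, z up. Base disc 104 mm diameter, 36 tall; globe 72 diameter from 36 to 100 mm height; cap 90 diameter up to 122, lifting knob above. A jug-type handle stands out along its -x, turned within 0.4 rad of straight towards the robot (world -x)
- lantern_bar (a point): on the lantern handle's upright bar: its axis point (-92, 0, 67) mm in the lantern's frame, axes as the lantern's. The handle is a closed loop of 14 mm round bar: upright from 36 to 98 mm height, joined to base and cap by arms at 27 and 107 mm height. The 49 mm gap between upright bar and globe is open sideways (along the lantern's y), to both sides
- lantern_knob (a point): middle of the upright round knob on top of the lantern, to lift it by: 40 mm diameter, from 122 to 160 mm height; this point is on the lantern's axis at 145 mm
- hook: pot hook, free, 0.16 kg, lying flat near the front, left or right. Origin: underside of the handle, near its middle; x along the tool to the crook, y left, z up. Wooden handle x -50 to 45 mm, 24 wide (y), 20 tall. Then an 8 mm steel rod along x at 10 mm height (17 mm ferrule to x = 58) to x = 151, bent there to +y into a crook that leans back to its nose. Centre of mass about x = 27 mm
- hook_crook (a point): where a caught bar sits, inside the crook: (134, 18, 10) mm in the hook's frame
- hook_tip (a point): centre of the crook's ball nose: (137, 44, 10) mm in the hook's frame
- dock: round black charging base, fixed, flat-topped, 124 mm diameter, 14 mm tall, near the front on the left or right (the hook lies on the other side). Origin: centre of its underside
- dock_top (a point): centre of the charging base's top face, 14 mm above the lid
- gas: squat grey gas canister, upright, 90 mm diameter, 125 mm tall, in the back row; leave alone. Origin: centre of its underside
- flask: bare metal flask with a black cap, upright, 72 mm diameter, 190 mm tall, in the back row; leave alone. Origin: centre of its underside
- cup: white ceramic cup standing upside down, 84 mm diameter at the lid, 84 mm tall, its small handle reaching 67 mm out along its own x; leave alone. Origin: centre of its underside
- torch: yellow plastic torch standing on its head, 60 mm diameter at the lid, 42 mm above, 118 mm tall; leave alone. Origin: centre of its underside
- plate: white enamelled plate, 140 mm diameter, 18 mm tall, near the front in the middle; leave alone. Origin: centre of its underside
- bowl: stainless steel bowl, 140 mm rim diameter, 55 mm tall, out at the left or right; leave alone. Origin: centre of its underside
- tin: flat bare metal tin box, 80 by 110 (its y) by 66 mm tall, out at the side opposite the bowl; leave alone. Origin: centre of its underside
Things that resemble listed ones, but are neither listed nor needed, are in the scene too. Of the things that look like the dock, the larger one is meant.

How it is judged:
On the way, in this order (a step that is already met when the one before it is completed fails the run):
1. the crook of the hook is caught behind the upright bar of the lantern's handle (horizontal distance between hook_crook and lantern_bar below 0.028 m and height (world z) of hook_crook between 0.03 and 0.105 m), for 0.1 s.
2. the lantern, still in the crook and upright on the lid, has been drawn at least 9 cm from its place (all of step 1 and distance of lantern from where it was at the start of the episode above 0.09 m and angle between lantern's own z axis and vertical below 0.2 rad and height (world z) of lantern below 0.015 m), for 0.1 s.
At the end, for the whole second after the job is handed in: The lantern stands upright and still on the charging base, its centre within 15 mm of the base's centre; the hook lies flat and still on the lid, clear of lantern and base; every other thing stands upright within 30 mm of where it was (horizontal distance between lantern and dock_top below 0.015 m and z of lantern in the frame of dock_top between -0.004 and 0.004 m and angle between lantern's own z axis and vertical below 0.06 rad and linear speed of each of lantern, hook below 0.02 m/s and height (world z) of hook_crook below 0.02 m and height (world z) of hook below 0.024 m and contact force between hook and lantern below 0.05 N and contact force between hook and dock below 0.05 N and distance of each of gas, flask, cup, torch, bowl, plate, tin from where it was at the start of the episode below 0.03 m and angle between each of gas, flask, cup, torch, bowl, plate, tin's own z axis and vertical below 0.2 rad); the robot touches nothing.
It fails at once if the hand or arm touched the lantern before it had been drawn 9 cm out with the hook (distance of lantern from where it was at the start of the episode below 0.09 m and contact force between any of the fingers, the arm and lantern above 0.5 N).
It fails at once if the lantern was tipped over (angle between lantern's own z axis and vertical above 0.7 rad).
It fails at once if the lantern was let go more than 3 cm above the charging base (height (world z) of lantern above 0.045 m and contact force between the fingers and lantern below 0.1 N).
It fails at once if one of the other things was pushed more than 3 cm aside (distance of any of gas, flask, cup, torch, bowl, plate, tin from where it was at the start of the episode above 0.03 m).
It fails at once if one of the other things was tipped (angle between any of gas, flask, cup, torch, bowl, plate, tin's own z axis and vertical above 0.4 rad).
It also fails if it takes over 70 s, if anything falls off the work surface, if the arm or the gripper's body presses on something with over 40 N, if the wrist force passes 120 N, or if a joint passes its speed limit or range.

## Working session

There is one attempt and no reset: what is moved stays moved. The work goes in short steps, each a Python script; the robot and the scene stay as the last script left them, time stands still between calls to the robot, and variables do not carry over. Pictures are saved under pics/ and viewed, and the job is handed in when it is done.

```bash
ls; mkdir -p pics
python3 - <<'E'
from station import env, viewer
import cv2
s=env.sense();print(s)
for c in ("scene","side","wrist"):
    p,d=viewer.read_camera(c);cv2.imwrite(f"pics/a_{c}.png",p[:,:,::-1]);print(c,viewer.camera_info(c))
E
```

```text
pics
{'t': 0.0, 'joint_positions': array([-1.16097523,  0.46840126, -0.01159873,  1.60361651,  0.0060281 ,
        1.0713893 , -0.05633902]), 'joint_velocities': array([-1.39713582e-03,  2.17670374e-03, -1.29878821e-03,  2.77539543e-04,
        3.06914264e-05,  2.47506220e-03, -2.07856970e-03]), 'tau': array([-1.45590971e-04, -5.20580006e+01, -1.25706379e-02, -2.43738270e+01,
       -5.66450029e-02,  1.73999491e-02,  1.79890826e-04]), 'ee_pos': array([0.28419619, 0.58393259, 0.21362767]), 'tcp_rot': array([[ 8.99175711e-01, -6.40939834e-04,  4.37587283e-01],
       [-4.37587726e-01, -1.66115950e-03,  8.99174189e-01],
       [ 1.50585717e-04, -9.99998415e-01, -1.77414168e-03]]), 'wrist_force': array([ 0.09360556, -0.06451903, -0.49995681]), 'moment': array([-0.0131624 ,  0.03395715,  0.04540888]), 'gripper_width': 0.09197743856797662}
scene {'intrinsics': array([[455.32759831,   0.        , 317.94143522],
       [  0.        , 455.32759831, 240.59629116],
       [  0.        ,   0.        ,   1.        ]]), 'eye': array([ 1.0226663 , -0.59623358,  1.14731514]), 'rotation': array([[ 0.
[... 354 characters left out ...]
9556966]), 'rotation': array([[ 0.97638503,  0.13307533, -0.17018586],
       [-0.21554755,  0.65310386, -0.72594394],
       [ 0.01454382,  0.74548394,  0.66636489]])}
wrist {'intrinsics': array([[400.50597415,   0.        , 318.19106834],
       [  0.        , 400.50597415, 241.21035842],
       [  0.        ,   0.        ,   1.        ]]), 'T_tool_cam': array([[-2.34967400e-04, -9.56918281e-01, -2.90357278e-01,
        -8.25393048e-02],
       [-8.55347300e-04,  2.90357372e-01, -9.56917899e-01,
        -1.71246993e-01],
       [ 9.99999607e-01,  2.35118029e-05, -8.86721985e-04,
         1.29356933e-03],
       [ 0.00000000e+00,  0.00000000e+00,  0.00000000e+00,
         1.00000000e+00]])}
```

View pics/a_scene.png

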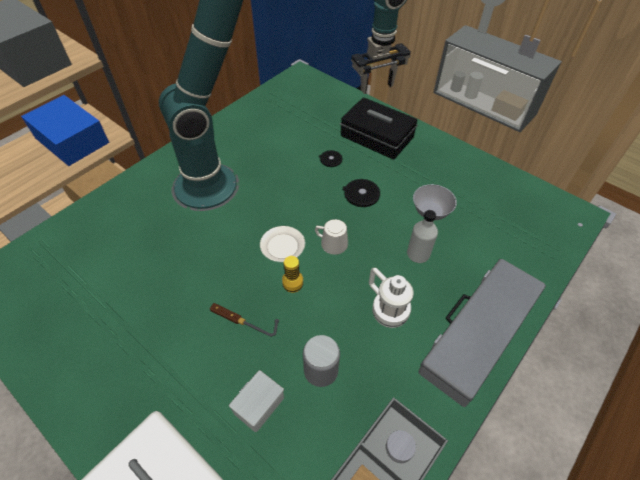

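View pics/a_side.png

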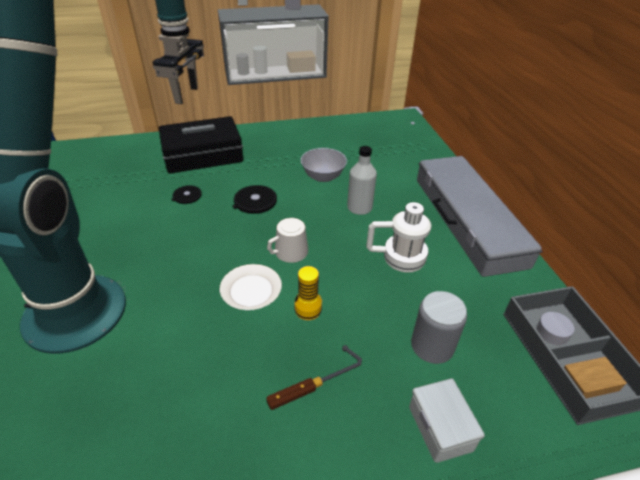

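View pics/a_wrist.png

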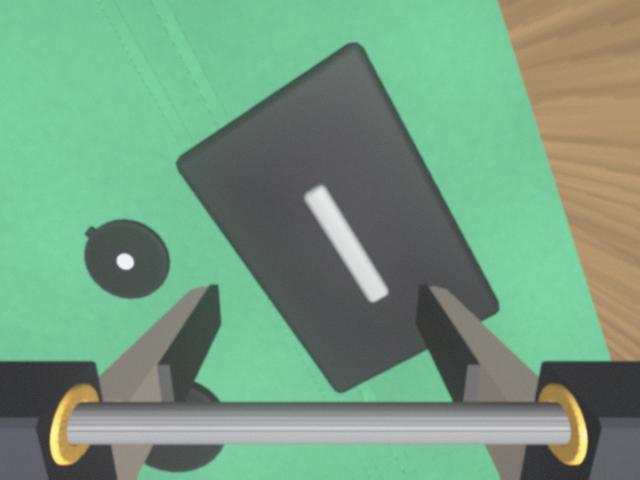

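Run:
```python
from station import *
import numpy as np
for n in ["lantern","hook","dock","gas","flask","cup","torch","plate","bowl","tin"]:
    for c in ("scene","side"):
        print(n,c,[(np.round(r["at"],3).tolist(),round(r["score"],2)) for r in tip_of(c,n)][:4])
for n in ["lantern_bar","lantern_knob","hook_crook","hook_tip","dock_top"]:
    for c in ("scene","side"):
        print(n,c,[(np.round(r["at"],3).tolist(),round(r["score"],2)) for r in tip_of(c,n)][:4])
print(env.sense()["t"])
```

```text
lantern scene [([0.775, 0.02, 0.003], 0.88)]
lantern side [([0.772, 0.014, 0.0], 0.87), ([0.5, -0.102, -0.0], 0.62)]
hook scene [([0.432, -0.292, 0.0], 0.66)]
hook side [([0.433, -0.295, 0.002], 0.64)]
dock scene [([0.441, 0.321, 0.002], 0.82)]
dock side [([0.436, 0.32, -0.001], 0.84), ([0.248, 0.388, -0.002], 0.67)]
gas scene [([0.743, -0.242, -0.002], 0.57)]
gas side [([0.739, -0.242, -0.002], 0.82), ([0.497, -0.099, -0.001], 0.19)]
flask scene [([0.724, 0.235, -0.003], 0.85), ([0.738, -0.242, -0.0], 0.3)]
flask side [([0.73, 0.239, -0.001], 0.63), ([0.677, -0.415, -0.001], 0.25)]
cup scene [([0.503, 0.098, -0.001], 0.7)]
cup side [([0.5, 0.094, -0.002], 0.89)]
torch scene [([0.499, -0.096, -0.003], 0.91)]
torch side [([0.501, -0.1, 0.001], 0.88)]
plate scene [([0.384, -0.016, 0.003], 0.74)]
plate side [([0.393, -0.019, -0.0], 0.65)]
bowl scene [([0.661, 0.415, 0.002], 0.65)]
bowl side [([0.659, 0.416, -0.0], 0.93)]
tin scene [([0.678, -0.413, -0.004], 0.67)]
tin side [([0.677, -0.415, -0.003], 0.69), ([0.499, 0.096, -0.002], 0.25)]
lantern_bar scene [([0.689, 0.039, 0.069], 0.9)]
lantern_bar side [([0.689, 0.037, 0.067], 0.86)]
lantern_knob scene [([0.775, 0.02, 0.146], 0.67)]
lantern_knob side [([0.771, 0.016, 0.15], 0.74)]
hook_crook scene [([0.559, -0.249, 0.01], 0.84)]
hook_crook side []
hook_tip scene [([0.554, -0.217, 0.012], 0.77), ([0.434, -0.29, -0.001], 0.17)]
hook_tip side [([0.391, -0.019, -0.002], 0.39)]
dock_top scene [([0.436, 0.323, 0.017], 0.83), ([0.243, 0.386, 0.01], 0.83), ([0.498, -0.098, -0.003], 0.41)]
dock_top side [([0.438, 0.322, 0.015], 0.8), ([0.247, 0.39, 0.007], 0.63)]
1.65
```

Scene image: robot left, lantern at (393,300) in the middle bay with its handle at (378,280), torch (292,275), cup (334,236), gas (321,360), flask (423,240), hook (245,320). There are two black discs: (362,192), larger, and (331,158), smaller. The larger one should be the dock, which I'll confirm in a crop and by measured diameter. I'll also look at the hook from the wrist camera.

```bash
cat > h.py <<'E'
from station import env, effector, solver, viewer, workorder, search_frame, tip_of
import numpy as np, cv2
def rot(th):  # tool down, tool x along yaw th, jaws across
    c,s=np.cos(th),np.sin(th)
    return np.array([[c,0,-s],[s,0,c],[0,-1,0.]])
def cam(name,s=None):
    i=viewer.camera_info(name)
    if "eye" in i: return i["intrinsics"],i["eye"],i["rotation"]
    s=s or env.sense(); T=i["T_tool_cam"]; R=s["tcp_rot"]
    return i["intrinsics"],s["ee_pos"]+R@T[:3,3],R@T[:3,:3]
def cloud(name,s=None):
    K,e,R=cam(name,s); p,d=viewer.read_camera(name)
    v,u=np.mgrid[:480,:640]
    X=(u-K[0,2])/K[0,0]*d; Y=-(v-K[1,2])/K[1,1]*d
    P=np.stack([X,Y,-d],-1)@R.T+e
    P[d==0]=np.nan
    return p,P
def planept(name,uv,z,s=None):
    K,e,R=cam(name,s); uv=np.atleast_2d(uv)
    r=np.stack([(uv[:,0]-K[0,2])/K[0,0],-(uv[:,1]-K[1,2])/K[1,1],-np.ones(len(uv))],-1)@R.T
    return e+r*((z-e[2])/r[:,2])[:,None]
def save(n,p): cv2.imwrite(f"pics/{n}.png",np.ascontiguousarray(p[:,:,::-1]))
E
python3 - <<'E'
from h import *
for c in ("scene","side"):
    p,P=cloud(c)
    for n,xy in (("large",(.438,.321)),("small",(.246,.388))):
        m=(np.hypot(P[...,0]-xy[0],P[...,1]-xy[1])<.1)&(P[...,2]>.006)&(P[...,2]<.03)&(p.max(2)<70)
        uv=np.argwhere(m)[:,::-1].astype(float)
        Q=planept(c,uv,.014)
        (cx,cy),r=cv2.minEnclosingCircle(Q[:,:2].astype(np.float32))
        print(c,n,len(uv),"centroid",Q[:,:2].mean(0).round(4),"minenc",round(cx,4),round(cy,4),"d",round(2*r,4),"area d",)
    if c=="scene": save("dock",cv2.resize(p[130:230,290:430],None,fx=5,fy=5))
# hook view
env.reach([.46,-.27,.24],rot(0.2)); s=env.sense()
p,P=cloud("wrist",s); save("w_hook",p)
np.savez("w.npz",p=p,P=P)
for n in ("hook","hook_crook","hook_tip"):
    print(n,[(np.round(r["at"],4).tolist(),round(r["score"],2)) for r in tip_of("wrist",n)][:3])
print(s["t"],s["ee_pos"])
E
```

```text
scene large 748 centroid [0.4407 0.3158] minenc 0.4398 0.315 d 0.1318 area d
scene small 220 centroid [0.2519 0.3773] minenc 0.2515 0.3769 d 0.0881 area d
side large 899 centroid [0.4382 0.3145] minenc 0.4356 0.3162 d 0.1347 area d
side small 354 centroid [0.2496 0.377 ] minenc 0.2487 0.377 d 0.0866 area d
hook [([0.4341, -0.2942, 0.0024], 0.8)]
hook_crook [([0.5572, -0.246, 0.01], 0.84)]
hook_tip [([0.5557, -0.2175, 0.0074], 0.85)]
4.8083 [ 0.46046296 -0.26935911  0.23991592]
```

View pics/dock.png

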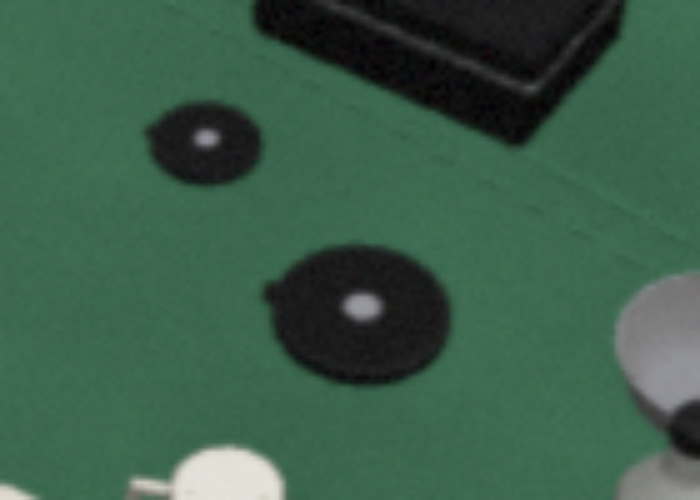

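View pics/w_hook.png

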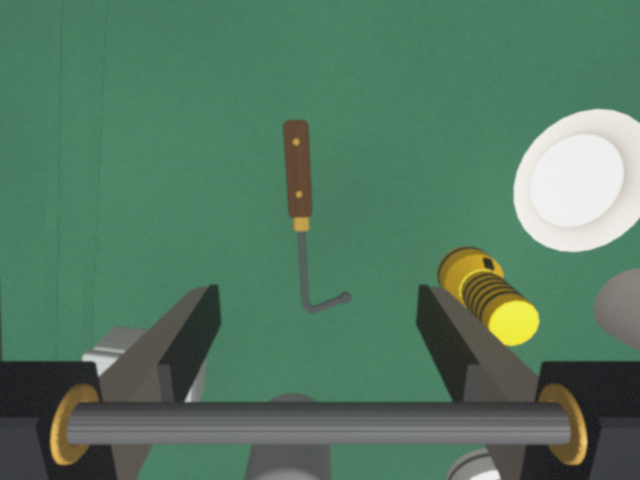

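The crop shows the larger disc (scene (362,192), about 125 mm; the other is about 88 mm), so that is the dock. In the wrist picture the hook runs from the handle end (296,121) through the ferrule (301,224) and corner (308,308) to the nose (346,297). I'll measure its axis from pixels.

Run:
```python
from h import *
d=np.load("w.npz"); p,P=d["p"],d["P"]
hsv=cv2.cvtColor(p,cv2.COLOR_RGB2HSV)
# non-green in hook window
m=np.zeros((480,640),bool); sub=p[100:330,270:370].astype(int)
m[100:330,270:370]=(sub[...,1]-sub[...,0]<25)
uv=np.argwhere(m)[:,::-1].astype(float)
s=env.sense()
h=uv[uv[:,1]<215]; r=uv[(uv[:,1]>235)&(uv[:,1]<290)&(uv[:,0]<320)]
Hh=planept("wrist",h,.02,s)[:,:2]; Rr=planept("wrist",r,.012,s)[:,:2]
for n,Q in (("handle",Hh),("rod",Rr)):
    vx,vy,x,y=cv2.fitLine(Q.astype(np.float32),cv2.DIST_L2,0,.01,.01).ravel()
    a=np.arctan2(vy,vx); a=a if abs(a)<1.6 else a-np.sign(a)*np.pi
    t=(Q-[x,y])@[np.cos(a),np.sin(a)]
    print(n,len(Q),x,y,"yaw",a,t.min(),t.max())
print("corner,nose",planept("wrist",[[308,308],[346,297]],.01,s))
q=P[int(150):200,290:306]; print("handle z",np.nanmedian(q[...,2]))
```

```text
handle 2358 0.4271676 -0.29536277 yaw 0.24163842 -0.04403649211619113 0.04673354903239223
rod 378 0.5248763 -0.27173403 yaw 0.2410015 -0.029146972133789768 0.03079864139621206
corner,nose [[ 0.57702368 -0.25591838  0.01      ]
 [ 0.55574977 -0.21775518  0.01      ]]
handle z 0.021209917284953972
```

Run:
```python
from h import *
ya=.241; u=np.array([np.cos(ya),np.sin(ya)])
g=np.array([.433,-.294])+.025*u
env.reach([g[0],g[1],.08],rot(ya))
env.movel([g[0],g[1],.006],rate=.1)
effector.grasp(40)
s=env.sense();print(s["gripper_width"],s["ee_pos"],s["wrist_force"],s["t"])
env.movel([g[0],g[1],.20],rate=.25)
s=env.sense();print(s["gripper_width"],s["ee_pos"],s["wrist_force"],s["t"])
for c in("wrist","side"):
    p,P=cloud(c); save("grip_"+c,p)
    print(c,[(n,[(np.round(r["at"],4).tolist(),round(r["score"],2)) for r in tip_of(c,n)][:2]) for n in ("hook_crook","hook_tip")])
    print(c,[(n,[(np.round(r["at"],4).tolist(),round(r["score"],2)) for r in tip_of("scene",n)][:2]) for n in ("lantern","lantern_bar")] if c=="side" else "")
```

```text
0.02330909735782552 [ 0.45731779 -0.28819038  0.00602669] [-0.4758788   0.38306865 -0.7937292 ] 7.6167
0.023419010737561835 [ 0.45650001 -0.28719266  0.19873244] [-0.09424725  0.09285662 -1.35119207] 8.5417
wrist [('hook_crook', []), ('hook_tip', [])]
wrist 
side [('hook_crook', [([0.5503, -0.2436, 0.2022], 0.68), ([0.7724, 0.0152, 0.1508], 0.27)]), ('hook_tip', [([0.5533, -0.2189, 0.2022], 0.87)])]
side [('lantern', [([0.7721, 0.0155, 0.0035], 0.89)]), ('lantern_bar', [([0.7402, -0.245, -0.0008], 0.64), ([0.686, 0.0453, 0.0697], 0.58)])]
```

View pics/grip_wrist.png

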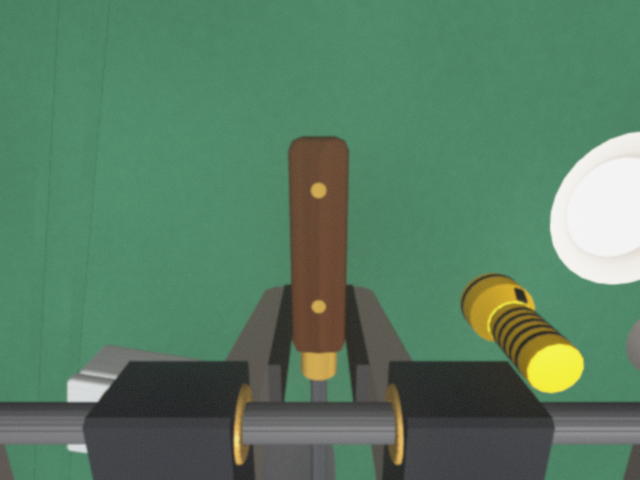

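View pics/grip_side.png

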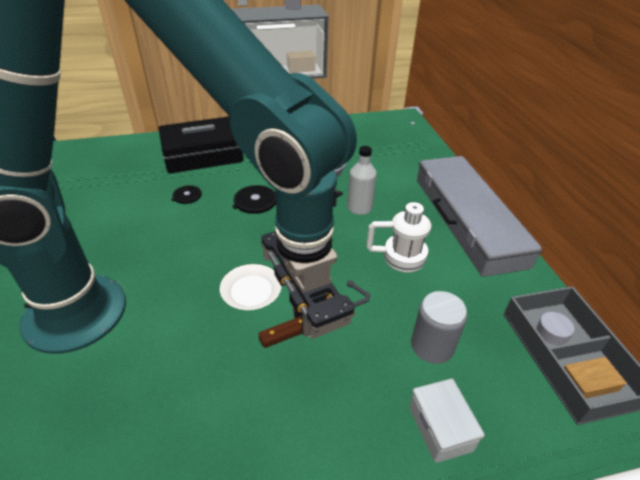

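Side picture: the hook is held level in the gripper, nose at about (352,285), and the wrist picture shows the handle square between the pads. Next I measure the lantern bar from depth and dry-run the IK.

```bash
cat >> h.py <<'E'
GX=.025
L=np.array([GX-.134,-.018])  # grip point relative to crook in hook frame
def grip_from_crook(cr,ya):
    c,s=np.cos(ya),np.sin(ya)
    return np.asarray(cr)[:2]+np.array([[c,-s],[s,c]])@L
E
python3 - <<'E'
from h import *
for c in ("scene","side"):
    p,P=cloud(c); x,y,z=P[...,0],P[...,1],P[...,2]
    near=np.hypot(x-.773,y-.016)
    m=(near>.078)&(near<.11)&(z>.045)&(z<.09)&(x<.74)
    Q=P[m]; print(c,m.sum(),np.median(Q,0).round(4) if m.sum() else "")
    e=cam(c)[1]; 
    if m.sum():
        d=np.median(Q,0)-e; d[2]=0; d/=np.linalg.norm(d); print(" axis~",(np.median(Q,0)+d*.006).round(4))
    k=(near<.03)&(z>.155)&(z<.17); print(" knob top",np.nanmean(P[k],0).round(4),k.sum())
    # other heights
bar=np.array([.686,.040]); ly=-.26
xh=np.array([np.cos(ly),np.sin(ly)]); yh=np.array([-xh[1],xh[0]])
W=[("above",bar+.022*xh-.055*yh,ly,.2),("entry",bar+.022*xh-.055*yh,ly,.061),("in",bar+.022*xh,ly,.061),("seat",bar+.002*xh,ly,.061),("end",(.56,.013),0,.061),("exit",(.57,-.03),-.4,.061)]
for n,c,ya,z in W:
    g=grip_from_crook(c,ya); q=solver.inverse_kinematics([*g,z],rot(ya)); print(n,g.round(3),None if q is None else np.round(q,2))
E
```

```text
scene 41 [0.689  0.0282 0.0684]
 axis~ [0.6862 0.0334 0.0684]
 knob top [0.7756 0.0095 0.1597] 168
side 78 [0.6851 0.0321 0.0679]
 axis~ [0.6874 0.0377 0.0679]
 knob top [0.7749 0.0109 0.1598] 165
above [ 0.583 -0.008] [-0.72  0.49  0.91  1.83 -0.44  1.04  1.67]
entry [ 0.583 -0.008] [-0.6   0.67  0.75  1.91 -0.63  0.81  1.81]
in [0.597 0.045] [-0.68  0.69  0.76  1.87 -0.63  0.83  1.72]
seat [0.578 0.05 ] [-0.71  0.67  0.76  1.92 -0.63  0.81  1.71]
end [ 0.451 -0.005] [-0.68  0.47  0.75  2.22 -0.55  0.63  2.04]
exit [ 0.463 -0.004] [-0.73  0.51  0.82  2.2  -0.62  0.67  1.7 ]
```

Run:
```python
from h import *
bar=np.array([.687,.037]); ly=-.26
xh=np.array([np.cos(ly),np.sin(ly)]); yh=np.array([-xh[1],xh[0]])
g=grip_from_crook(bar+.022*xh-.055*yh,ly)
env.reach([*g,.2],rot(ly))
env.movel([*g,.057],rate=.12)
s=env.sense();print(s["ee_pos"],s["wrist_force"],s["t"])
for c in("scene","side"):
    p,P=cloud(c); save("entry_"+c,cv2.resize(p[200:360,300:500] if c=="scene" else p[160:320,280:480],None,fx=4,fy=3.75))
    print(c,[(n,[(np.round(r["at"],4).tolist(),round(r["score"],2)) for r in tip_of(c,n)][:2]) for n in ("hook_crook","hook_tip","lantern_bar","lantern")])
```

```text
[ 0.58479304 -0.0112211   0.05773339] [ 1.12947512  0.03875425 -1.22936825] 11.55
scene [('hook_crook', [([0.6922, -0.0243, 0.0616], 0.71)]), ('hook_tip', [([0.7049, 0.004, 0.0632], 0.64), ([0.7759, 0.0201, 0.0034], 0.27)]), ('lantern_bar', [([0.6894, 0.0385, 0.0684], 0.96)]), ('lantern', [([0.7753, 0.0176, 0.0037], 0.72)])]
side [('hook_crook', [([0.6901, -0.0222, 0.0606], 0.87)]), ('hook_tip', [([0.7005, 0.0011, 0.0599], 0.84)]), ('lantern_bar', [([0.3924, -0.0175, 0.0003], 0.69), ([0.6869, 0.0388, 0.0673], 0.55)]), ('lantern', [([0.7732, 0.0156, 0.0028], 0.91)])]
```

View pics/entry_scene.png

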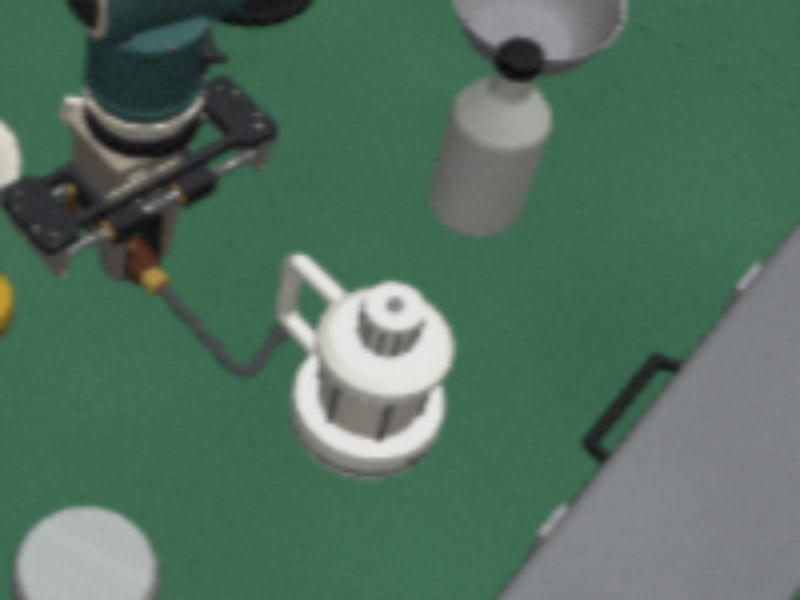

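View pics/entry_side.png

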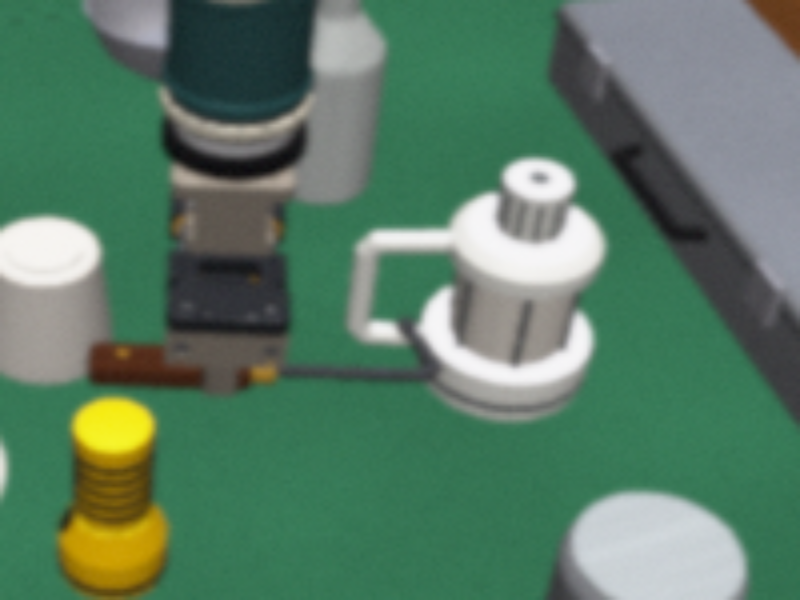

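The nose sits to the right of the handle gap (scene crop (280,330), side crop (408,325)), level and clear. The networks' crook and bar positions agree with the plan to within 4 mm. Now I move in sideways, seat the hook and check.

Run:
```python
from h import *
bar=np.array([.688,.038]); ly=-.26
xh=np.array([np.cos(ly),np.sin(ly)]); yh=np.array([-xh[1],xh[0]])
env.movel([*grip_from_crook(bar+.022*xh,ly),.057],rate=.08)
s=env.sense();print(s["ee_pos"],s["wrist_force"],s["t"])
env.movel([*grip_from_crook(bar+.002*xh,ly),.057],rate=.06)
s=env.sense();print(s["ee_pos"],s["wrist_force"],s["t"])
for c in("scene","side"):
    p,P=cloud(c); save("seat_"+c,cv2.resize(p[200:360,300:500] if c=="scene" else p[160:320,280:480],None,fx=4,fy=3.75))
    print(c,[(n,[(np.round(r["at"],4).tolist(),round(r["score"],2)) for r in tip_of(c,n)][:2]) for n in ("hook_crook","lantern_bar","lantern")])
```

```text
[0.59898988 0.04260767 0.05694906] [-0.13480236 -0.05979387 -2.26661268] 12.9
[0.5794522  0.04862784 0.05705046] [ 0.14659758  0.29844345 -1.25405932] 13.3833
scene [('hook_crook', [([0.6875, 0.0359, 0.0597], 0.79), ([0.7743, 0.0164, 0.0029], 0.17)]), ('lantern_bar', [([0.6884, 0.0401, 0.0684], 0.79)]), ('lantern', [([0.776, 0.0183, 0.0002], 0.63)])]
side [('hook_crook', [([0.6855, 0.0392, 0.0619], 0.66)]), ('lantern_bar', [([0.5561, 0.0572, 0.0528], 0.71), ([0.6867, 0.0376, 0.0694], 0.63)]), ('lantern', [([0.77, 0.0134, 0.0021], 0.86)])]
```

View pics/seat_scene.png

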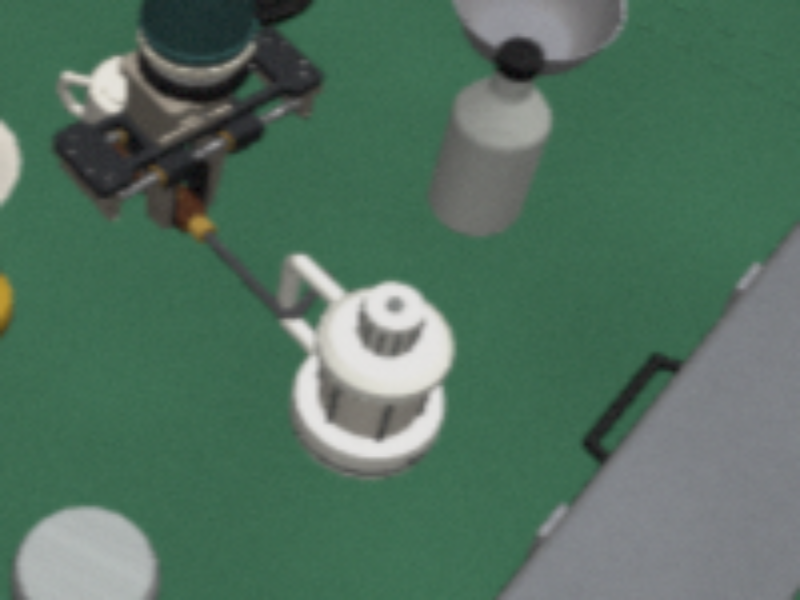

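View pics/seat_side.png

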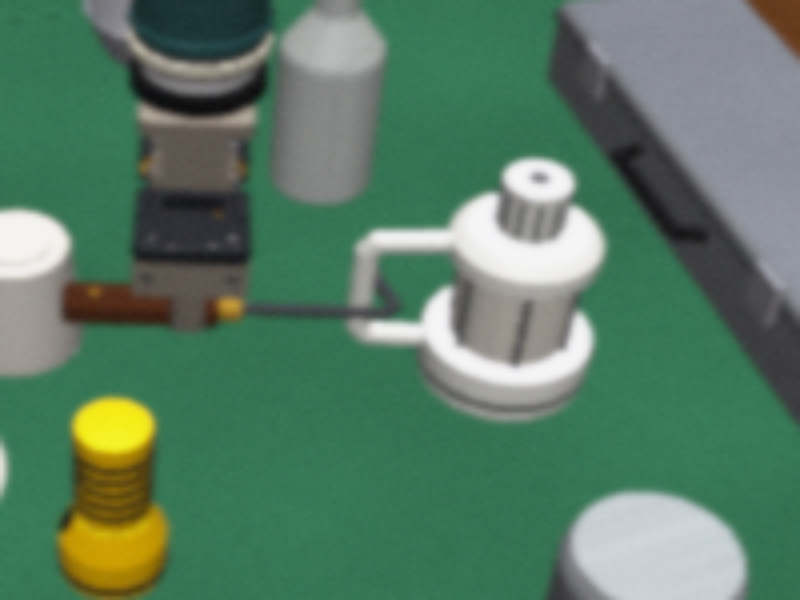

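The crook is behind the bar (side crop (385,300), bar (365,285)). The handle's tail now lies close to the cup, so I'll check the cup before pulling.

Run:
```python
from h import *
for c in("scene","side"):
    p,P=cloud(c); s=slice
    save("cup_"+c,cv2.resize(p[180:330,260:420] if c=="scene" else p[190:310,230:390],None,fx=5,fy=4))
    print(c,[(n,[(np.round(r["at"],4).tolist(),round(r["score"],2)) for r in tip_of(c,n)][:2]) for n in ("cup","torch")])
    near=np.hypot(P[...,0]-.5,P[...,1]-.096); m=(near<.05)&(P[...,2]>.079)&(P[...,2]<.09)
    print(" cup top",P[m].mean(0).round(4),P[m][:,:2].min(0),P[m][:,:2].max(0))
```

```text
scene [('cup', [([0.4854, 0.1096, -0.0032], 0.68)]), ('torch', [([0.5019, -0.0981, -0.0017], 0.64)])]
 cup top [0.4729 0.0897 0.0835] [0.45268746 0.06779192] [0.49353379 0.11791769]
side [('cup', [([0.4823, 0.1082, -0.0047], 0.85), ([0.6599, 0.4164, -0.0004], 0.71)]), ('torch', [([0.4979, -0.0987, 0.0005], 0.76)])]
 cup top [0.4856 0.1032 0.0829] [0.45229063 0.07047233] [0.51863825 0.14037889]
```

View pics/cup_scene.png

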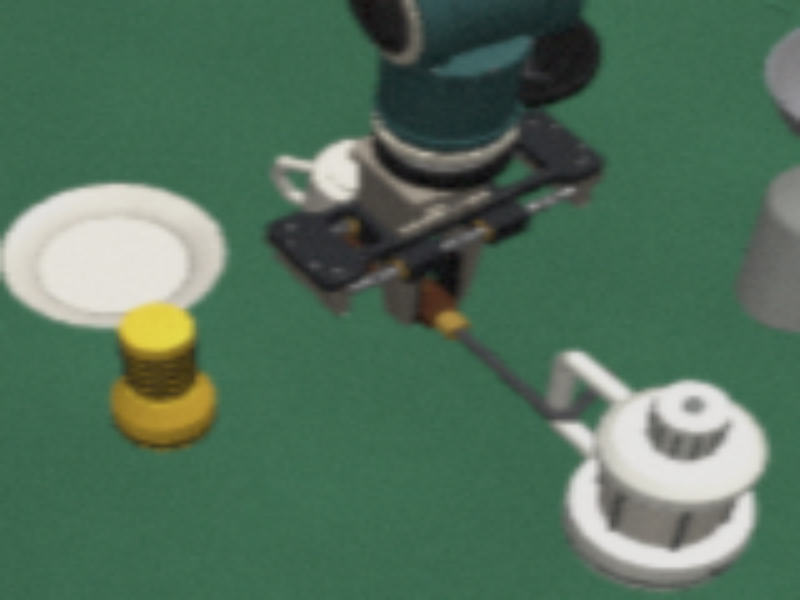

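View pics/cup_side.png

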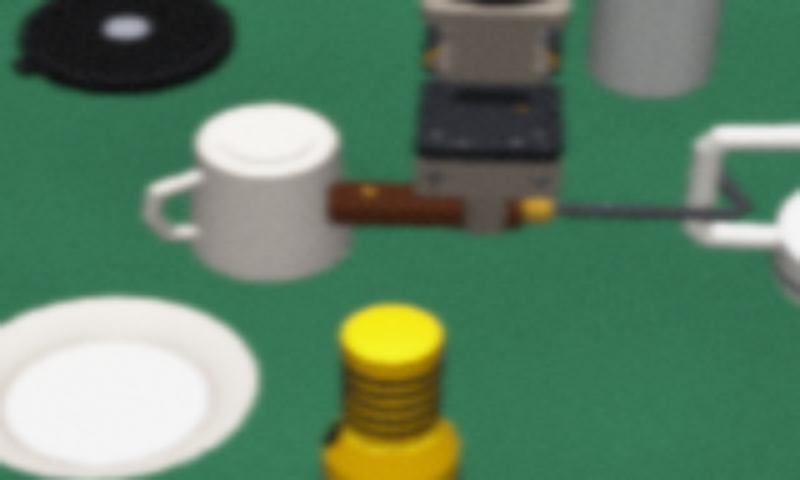

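The handle's tail has already pushed the cup about 22 mm, from (0.501,0.096) to (0.484,0.109), against a 30 mm limit. I'll swing the tail away from the cup in the -y direction with the crook staying around the bar, then check again.

Run:
```python
from h import *
bar=np.array([.688,.038])
env.movel([*grip_from_crook(bar+[.004,-.006],.05),.057],rot(.05),rate=.06)
s=env.sense();print(s["ee_pos"],s["wrist_force"],s["t"])
for c in("scene","side"):
    p,P=cloud(c)
    save("sw_"+c,cv2.resize(p[180:330,260:420] if c=="scene" else p[190:310,260:420],None,fx=5,fy=4))
    print(c,[(n,[(np.round(r["at"],4).tolist(),round(r["score"],2)) for r in tip_of(c,n)][:2]) for n in ("cup","hook_crook","lantern_bar","lantern")])
```

```text
[0.5839803  0.0089272  0.05691488] [ 0.1651963   0.03853904 -2.06416814] 14.8917
scene [('cup', [([0.4872, 0.1095, -0.0013], 0.46), ([0.6922, 0.0587, 0.0648], 0.4)]), ('hook_crook', [([0.6861, 0.033, 0.0598], 0.69), ([0.3842, -0.0161, 0.0016], 0.28)]), ('lantern_bar', [([0.6903, 0.0429, 0.0701], 0.81), ([0.7408, -0.244, 0.0003], 0.41)]), ('lantern', [([0.7751, 0.0158, 0.0007], 0.92), ([0.439, 0.3251, 0.004], 0.35)])]
side [('cup', [([0.4805, 0.1066, -0.0044], 0.89)]), ('hook_crook', [([0.6889, 0.0352, 0.0592], 0.61)]), ('lantern_bar', [([0.685, 0.0367, 0.0678], 0.85), ([0.7284, 0.2405, 0.0005], 0.22)]), ('lantern', [([0.7755, 0.0118, 0.0026], 0.56)])]
```

View pics/sw_scene.png

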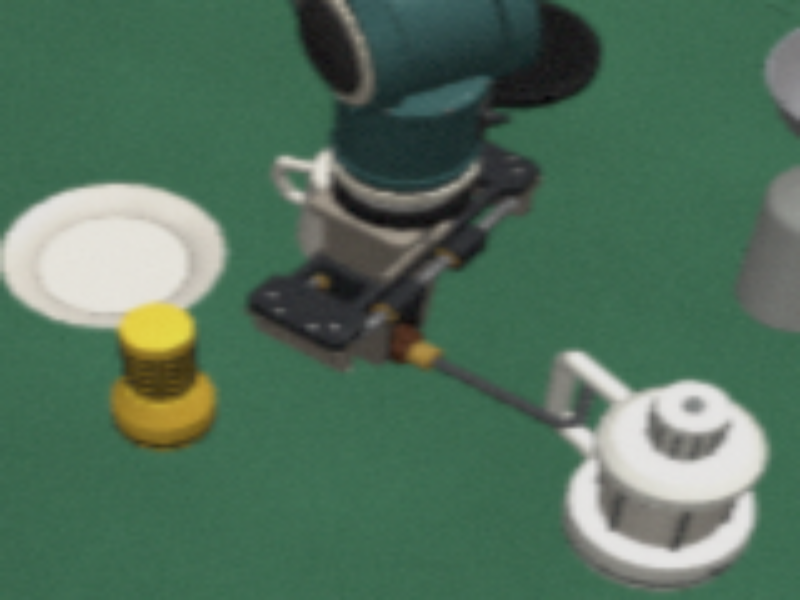

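View pics/sw_side.png

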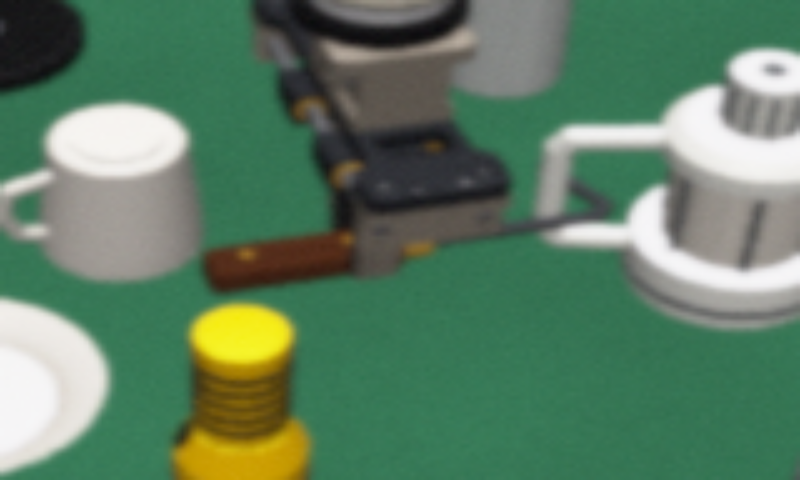

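The cup hasn't moved further and the tail is clear. Now I draw.

Run:
```python
from h import *
for cr,ya in (((.63,.023),.02),((.56,.010),0.)):
    env.movel([*grip_from_crook(cr,ya),.057],rot(ya),rate=.06)
    s=env.sense();print(s["ee_pos"],s["wrist_force"],s["t"])
    print([(c,n,[(np.round(r["at"],4).tolist(),round(r["score"],2)) for r in (viewer.read_camera(c),tip_of(c,n))[1]][:2]) for c,n in (("scene","lantern"),("side","lantern"),("side","lantern_bar"),("side","hook_crook"))])
for c in("scene","side"):
    p,P=cloud(c); save("pull_"+c,p[150:400,220:470])
```

```text
[0.52110734 0.0030191  0.05682623] [ 0.61616737  0.62794067 -1.05891141] 16.5917
[('scene', 'lantern', [([0.72, 0.0278, 0.0013], 0.94)]), ('side', 'lantern', [([0.7202, 0.022, 0.0009], 0.95)]), ('side', 'lantern_bar', [([0.6331, 0.022, 0.0695], 0.58), ([0.6333, 0.0488, 0.0601], 0.54)]), ('side', 'hook_crook', [([0.6253, 0.0251, 0.0607], 0.96)])]
[ 0.45082659 -0.00797544  0.05689157] [ 1.29150086  0.7325729  -2.09624329] 18.325
[('scene', 'lantern', [([0.6498, 0.0242, 0.0007], 0.69)]), ('side', 'lantern', [([0.6492, 0.0215, 0.0013], 0.81)]), ('side', 'lantern_bar', [([0.5651, 0.0078, 0.068], 0.91)]), ('side', 'hook_crook', [([0.5548, 0.0091, 0.0605], 0.66)])]
```

```bash
python3 -c "
import cv2,numpy as np
cv2.imwrite('pics/pull.png',cv2.resize(np.hstack([cv2.imread('pics/pull_scene.png'),cv2.imread('pics/pull_side.png')]),(800,400)))"
```

```text
(no output)
```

View pics/pull.png

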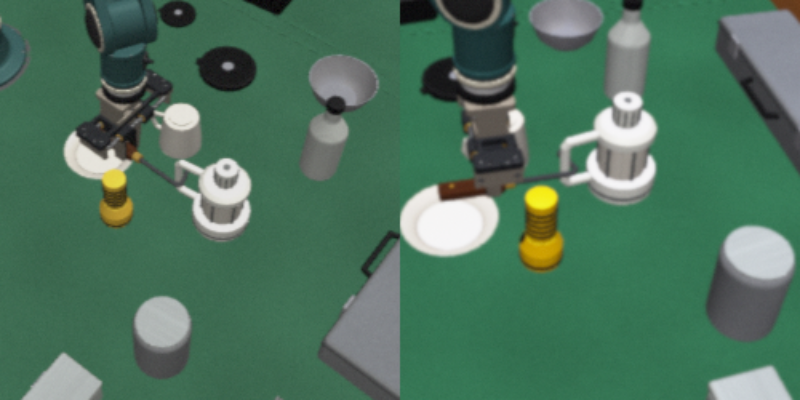

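The lantern has been drawn about 125 mm and is upright at (0.650,0.023), still in the crook. I'll check the exit path geometrically before moving.

```bash
cat > ex.py <<'E'
from h import *
B=np.array([.563,.009]);C=np.array([.6495,.023]);xh=(C-B)/np.linalg.norm(C-B)
def seg(a,b,n=15): return np.linspace(a,b,n)
wire=np.vstack([seg((45,0),(151,0),40),seg((151,0),(137,44),20)])/1000
nose=np.array([[.137,.044]])
hand=np.vstack([seg((-50,-12),(-50,12)),seg((-50,12),(45,12)),seg((-50,-12),(45,-12))])/1000
fing=np.array([[GX+a,b] for a in(-.011,0,.011) for b in np.linspace(-.035,.035,15)])
def clear(g,ya):
    c,s=np.cos(ya),np.sin(ya);R=np.array([[c,-s],[s,c]])
    T=lambda q:(q-[GX,0])@R.T+g
    d=lambda q,p:np.hypot(*(T(q)-p).T).min()
    W,N,H,F=wire,nose,hand,fing
    return dict(bar=min(d(W,B)-.011,d(N,B)-.013),globe=min(d(W,C)-.040,d(N,C)-.042),
      torch=min(d(W,[.5,-.098])-.034,d(H,[.5,-.098])-.03,d(F,[.5,-.098])-.03),
      cup=min(d(H,[.484,.109])-.042,d(F,[.484,.109])-.042))
g0=np.array([.4508,-.008])
K=[(g0,0.),(g0+.02*xh,0.),(g0+.02*xh+[0.006,-.02],-.2),(g0+.02*xh+[.006,-.026],-.36),(g0+.02*xh+[.004,-.036],-.4)]
if __name__=="__main__":
  for (a,ya),(b,yb) in zip(K,K[1:]):
    r=[clear(a+(b-a)*t,ya+(yb-ya)*t) for t in np.linspace(0,1,11)]
    print({k:(round(min(x[k] for x in r)*1e3,1),round(r[-1][k]*1e3,1)) for k in r[0]},b)
E
python3 ex.py
```

```text
{'bar': (np.float64(-2.9), np.float64(2.8)), 'globe': (np.float64(18.9), np.float64(18.9)), 'torch': (np.float64(31.1), np.float64(31.1)), 'cup': (np.float64(36.8), np.float64(36.8))} [ 0.47054308 -0.00480459]
{'bar': (np.float64(2.8), np.float64(21.6)), 'globe': (np.float64(17.4), np.float64(18.7)), 'torch': (np.float64(11.6), np.float64(11.6)), 'cup': (np.float64(36.8), np.float64(56.0))} [ 0.47654308 -0.02480459]
{'bar': (np.float64(21.6), np.float64(38.0)), 'globe': (np.float64(18.7), np.float64(32.0)), 'torch': (np.float64(9.8), np.float64(9.8)), 'cup': (np.float64(56.0), np.float64(61.3))} [ 0.47654308 -0.03080459]
{'bar': (np.float64(38.0), np.float64(48.7)), 'globe': (np.float64(32.0), np.float64(44.4)), 'torch': (np.float64(5.6), np.float64(5.6)), 'cup': (np.float64(61.3), np.float64(71.4))} [ 0.47454308 -0.04080459]
```

Run:
```python
from ex import *
K=[(g0+.02*xh+[0,-.005],0.),(g0+.02*xh+[0.006,-.02],-.2),(g0+.02*xh+[.004,-.024],-.34)]
print([clear(*k) for k in K])
for g,ya in K:
    env.movel([*g,.057],rot(ya),rate=.06); s=env.sense();print(s["ee_pos"],s["wrist_force"],s["t"])
for c in("scene","side"):
    p,P=cloud(c); save("x_"+c,p[150:400,220:470])
    print(c,[(n,[(np.round(r["at"],4).tolist(),round(r["score"],2)) for r in tip_of(c,n)][:2]) for n in ("lantern","hook_tip","lantern_bar")])
cv2.imwrite('pics/x.png',cv2.resize(np.hstack([cv2.imread('pics/x_scene.png'),cv2.imread('pics/x_side.png')]),(800,400)))
```

```text
[{'bar': np.float64(0.00782745713691143), 'globe': np.float64(0.020413688991016594), 'torch': np.float64(0.026306390984445975), 'cup': np.float64(0.04184059490124394)}, {'bar': np.float64(0.021562737852305836), 'globe': np.float64(0.01874497446545232), 'torch': np.float64(0.011626653622722583), 'cup': np.float64(0.055968932269650946)}, {'bar': np.float64(0.03331948241747441), 'globe': np.float64(0.03055579312187629), 'torch': np.float64(0.012122068811884941), 'cup': np.float64(0.05946807008546393)}]
[ 0.47065155 -0.01000818  0.05685173] [-0.39642978 -0.2046502  -1.59050383] 19.3
[ 0.47609962 -0.02467873  0.0568413 ] [ 0.07436608  1.04076249 -1.76838409] 19.7167
[ 0.47421707 -0.02838288  0.05690171] [ 0.03082517  0.4690272  -0.95837664] 20.0083
scene [('lantern', [([0.6518, 0.0285, 0.0004], 0.67), ([0.6515, 0.0194, 0.1408], 0.41)]), ('hook_tip', []), ('lantern_bar', [([0.5619, 0.0081, 0.0639], 0.56), ([0.5817, -0.0456, 0.0627], 0.37)])]
side [('lantern', [([0.645, 0.0206, 0.0006], 0.78), ([0.5933, -0.0251, 0.0617], 0.48)]), ('hook_tip', [([0.5928, -0.0248, 0.0594], 0.65), ([0.6473, 0.0204, 0.0006], 0.36)]), ('lantern_bar', [([0.5624, 0.0062, 0.0663], 0.95)])]
```

View pics/x.png

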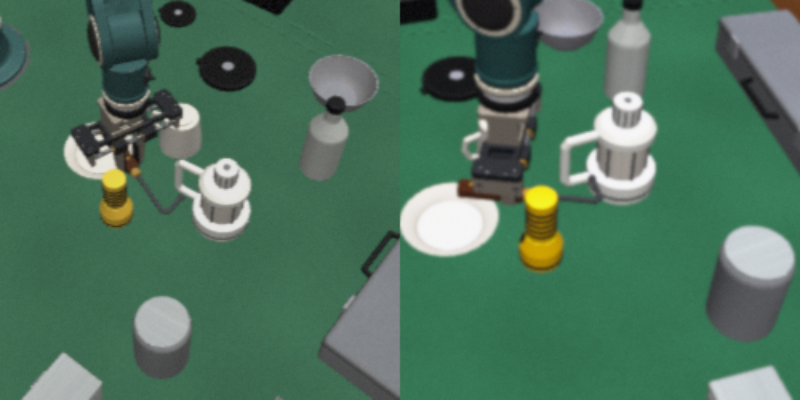

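The hook is free: nose at about (0.593,-0.025), bar at (0.562,0.007). I raise it and lay it back where it came from.

Run:
```python
from h import *
s=env.sense();e=s["ee_pos"]
env.movel([e[0],e[1],.2],rate=.25)
ya=.241; g=np.array([.433,-.294])+.025*np.array([np.cos(ya),np.sin(ya)])
env.reach([*g,.12],rot(ya))
env.movel([*g,.0065],rate=.08)
s=env.sense();print(s["ee_pos"],s["wrist_force"],s["t"])
effector.release()
env.movel([*g,.15],rate=.25)
s=env.sense();print(s["gripper_width"],s["ee_pos"],s["wrist_force"],s["t"])
# over lantern for viewing
for ya in (-.6,-.3,0,.3,.6):
  for P in ((.60,.02,.30),(.65,.022,.13),(.65,.022,.27),(.439,.318,.27),(.439,.318,.145)):
    q=solver.inverse_kinematics(P,rot(ya)); print(ya,P,None if q is None else np.round(q,2))
for c in("scene","side"):
    p,P=cloud(c); save("laid_"+c,p)
    print(c,[(n,[(np.round(r["at"],4).tolist(),round(r["score"],2)) for r in tip_of(c,n)][:2]) for n in ("lantern","lantern_knob","hook","hook_crook","cup","dock_top")])
    near=np.hypot(P[...,0]-.65,P[...,1]-.022);k=(near<.03)&(P[...,2]>.155)&(P[...,2]<.17); print(" knob top",np.nanmean(P[k],0).round(4),k.sum())
```

```text
[ 0.45763477 -0.28818127  0.00694396] [ 0.77385224 -0.45258257 -0.85339834] 23.8083
0.09193593329821853 [ 0.45684984 -0.28724001  0.14916407] [-0.03423171  0.46401912 -0.72126394] 25.6167
-0.6 (0.6, 0.02, 0.3) [-0.85  0.44  1.04  1.68 -0.4   1.25  1.25]
-0.6 (0.65, 0.022, 0.13) [-0.69  0.72  0.9   1.71 -0.64  1.04  1.41]
-0.6 (0.65, 0.022, 0.27) [-0.75  0.57  1.    1.59 -0.5   1.26  1.3 ]
-0.6 (0.439, 0.318, 0.27) [-1.35  0.27  0.8   1.85 -0.21  1.11  0.5 ]
-0.6 (0.439, 0.318, 0.145) [-1.38  0.5   0.9   1.97 -0.49  0.91  0.74]
-0.3 (0.6, 0.02, 0.3) [-0.81  0.42  0.97  1.68 -0.36  1.24  1.52]
-0.3 (0.65, 0.022, 0.13) [-0.65  0.69  0.83  1.71 -0.59  1.01  1.66]
-0.3 (0.65, 0.022, 0.27) [-0.72  0.55  0.93  1.59 -0.45  1.24  1.56]
-0.3 (0.439, 0.318, 0.27) [-1.35  0.27  0.8   1.85 -0.21  1.11  0.8 ]
-0.3 (0.439, 0.318, 0.145) [-1.35  0.47  0.84  1.97 -0.45  0.89  1.01]
0 (0.6, 0.02, 0.3) [-0.77  0.4   0.92  1.68 -0.34  1.23  1.79]
0 (0.65, 0.022, 0.13) [-0.61  0.66  0.76  1.71 -0.53  0.99  1.91]
0 (0.65, 0.022, 0.27) [-0.68  0.53  0.87  1.58 -0.42  1.23  1.84]
0 (0.439, 0.318, 0.27) [-1.
[... 1006 characters left out ...]
]), ('hook_crook', [([0.5579, -0.2465, 0.0101], 0.95), ([0.3862, -0.0168, 0.0015], 0.66)]), ('cup', [([0.4864, 0.1098, -0.0025], 0.96), ([0.5553, -0.2443, 0.0083], 0.59)]), ('dock_top', [([0.4342, 0.3242, 0.0137], 0.72), ([0.2434, 0.3869, 0.0113], 0.57)])]
 knob top [0.6528 0.0155 0.1594] 150
side [('lantern', [([0.649, 0.0183, 0.0026], 0.91)]), ('lantern_knob', [([0.6504, 0.0176, 0.1483], 0.74)]), ('hook', [([0.4319, -0.2923, 0.0021], 0.9)]), ('hook_crook', [([0.5542, -0.2408, 0.0095], 0.76), ([0.7264, 0.2364, 0.0005], 0.17)]), ('cup', [([0.4823, 0.1077, 0.0021], 0.66)]), ('dock_top', [([0.4366, 0.3229, 0.0121], 0.94), ([0.2477, 0.3882, 0.0085], 0.93)])]
 knob top [0.653  0.0167 0.1597] 170
```

View pics/laid_side.png

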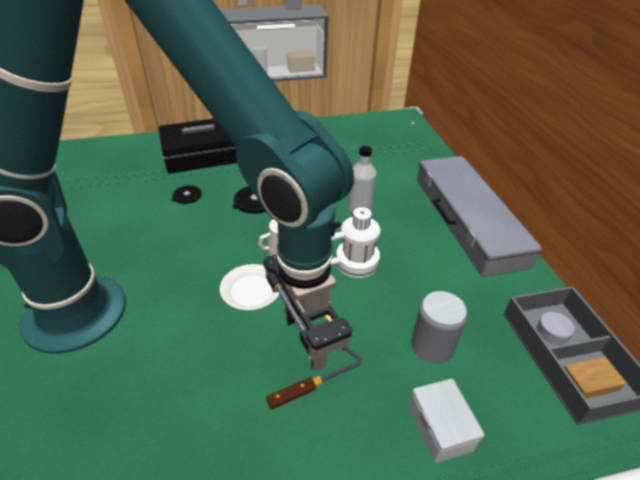

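The hook lies flat and free at (315,385)–(360,355). Next I look at the dock, then the knob, with the wrist camera.

Run:
```python
from h import *
s=env.sense();e=s["ee_pos"]
env.movel([e[0],e[1],.27],rate=.3)
env.reach([.43,.318,.28],rot(0)); env.pause(.2); s=env.sense()
p,P=cloud("wrist",s); save("w_dock",p)
m=((np.hypot(P[...,0]-.438,P[...,1]-.32)<.09)&(p.max(2)<70)&(P[...,2]<.03)&(P[...,2]>.004)).astype(np.uint8)
m[330:]=0
cs,_=cv2.findContours(m,cv2.RETR_EXTERNAL,cv2.CHAIN_APPROX_NONE); c=max(cs,key=cv2.contourArea)[:,0,:].astype(float)
Q=planept("wrist",c,.012,s)[:,:2]
from scipy.optimize import least_squares
f=least_squares(lambda v:np.hypot(Q[:,0]-v[0],Q[:,1]-v[1])-v[2],[.438,.32,.06],loss="soft_l1",f_scale=.001)
print("dock fit",f.x)
g=cv2.cvtColor(p,cv2.COLOR_RGB2GRAY); w=(g>120)&(np.hypot(P[...,0]-.438,P[...,1]-.32)<.02)
uv=np.argwhere(w)[:,::-1].mean(0); print("dot",uv,planept("wrist",uv,.014,s))
print([(np.round(r["at"],4).tolist(),round(r["score"],2)) for r in tip_of("wrist","dock_top")])
env.reach([.60,.02,.28],rot(0)); env.pause(.2); s=env.sense()
p,P=cloud("wrist",s); save("w_knob",p)
near=np.hypot(P[...,0]-.65,P[...,1]-.02);k=(near<.035)&(P[...,2]>.150)&(P[...,2]<.17)
Q=P[k]; print("knob",Q.mean(0),Q.min(0),Q.max(0),k.sum())
print([(np.round(r["at"],4).tolist(),round(r["score"],2)) for r in tip_of("wrist","lantern_knob")],s["t"])
```

```text
dock fit [0.43975724 0.32500289 0.05386714]
dot [324.57908163 204.52295918] [[0.43879795 0.3260173  0.014     ]]
[([0.2483, 0.3868, 0.0076], 0.98), ([0.4411, 0.3239, 0.012], 0.71)]
knob [0.65011218 0.02243019 0.16054953] [0.63141004 0.00189983 0.15003963] [0.67229391 0.0433926  0.16460428] 1988
[([0.6526, 0.0217, 0.1427], 0.81)] 30.8333
```

View pics/w_dock.png

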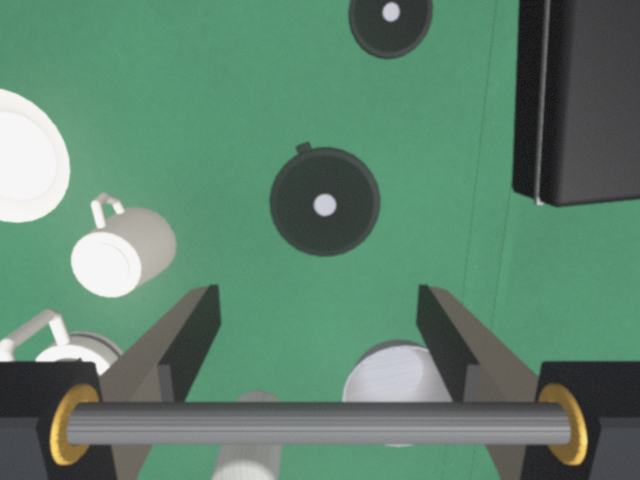

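View pics/w_knob.png

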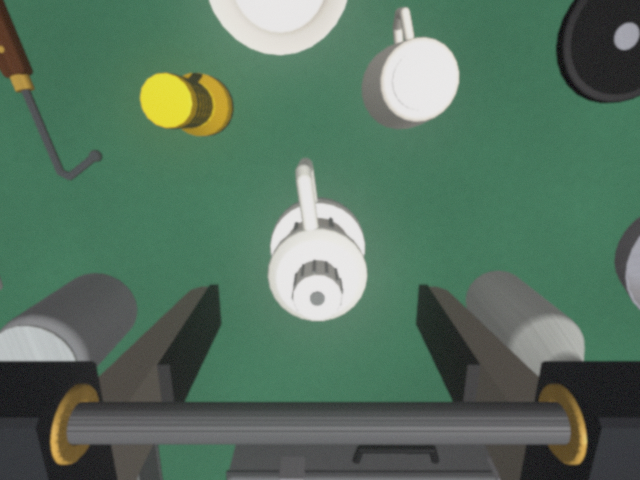

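In the wrist pictures the dock disc is at (325,204), with the smaller look-alike at (390,12) above it. The knob top is at (318,298) with the lantern upright and free. I'll grasp the knob at (0.652,0.0225).

Run:
```python
from h import *
env.movel([.652,.0225,.21],rot(0),rate=.2)
s=env.sense()
env.movel([.652,.0225,.128],rate=.08)
s=env.sense();print(s["ee_pos"],s["wrist_force"],s["t"])
effector.grasp(35)
s=env.sense();print(s["gripper_width"],s["ee_pos"],s["wrist_force"],s["t"])
env.movel([.652,.0225,.16],rate=.08); env.pause(.2)
s=env.sense();print(s["gripper_width"],s["ee_pos"],s["wrist_force"],s["t"])
p,P=cloud("side"); save("lift",p)
print([(n,[(np.round(r["at"],4).tolist(),round(r["score"],2)) for r in tip_of("side",n)][:2]) for n in ("lantern","lantern_knob","lantern_bar")])
```

```text
[0.65244127 0.02238131 0.12858482] [0.41137134 0.16542257 1.00913271] 32.6917
0.03936542100223662 [0.65207036 0.02187808 0.12803132] [ 0.33817987 -1.07785812 -0.04076483] 33.5333
0.03944040841124258 [0.65160842 0.02258544 0.15944593] [ 0.52009055 -0.27957757 -4.54570814] 34.2833
[('lantern', [([0.6492, 0.0192, 0.0311], 0.85), ([0.4374, 0.3204, 0.0014], 0.58)]), ('lantern_knob', [([0.6489, 0.0213, 0.178], 0.92), ([0.5556, -0.219, 0.0102], 0.33)]), ('lantern_bar', [([0.563, 0.0079, 0.0994], 0.89)])]
```

View pics/lift.png

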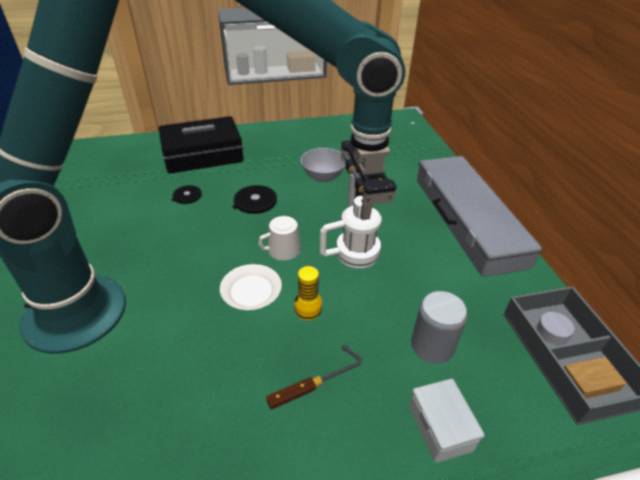

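Run:
```python
from h import *
env.movel([.652,.0225,.275],rate=.15)
env.movel([.439,.324,.275],rate=.18)
env.movel([.439,.324,.172],rate=.12); env.pause(.3)
s=env.sense();print(s["gripper_width"],s["ee_pos"],s["wrist_force"],s["t"])
for c in("scene","side"):
    p,P=cloud(c); save("ov_"+c,p[80:330,150:450])
    print(c,[(n,[(np.round(r["at"],4).tolist(),round(r["score"],2)) for r in tip_of(c,n)][:2]) for n in ("lantern","lantern_knob","dock_top")])
cv2.imwrite('pics/ov.png',cv2.resize(np.hstack([cv2.imread('pics/ov_scene.png'),cv2.imread('pics/ov_side.png')]),(800,333)))
```

```text
0.03947068097293416 [0.43913492 0.32420749 0.17244019] [ 0.86927522  0.06004781 -5.21149726] 38.9083
scene [('lantern', [([0.4388, 0.3235, 0.0436], 0.78)]), ('lantern_knob', [([0.4381, 0.3264, 0.1866], 0.82), ([0.4411, 0.3246, -0.0], 0.45)]), ('dock_top', [([0.244, 0.3864, 0.0111], 0.82), ([0.4366, 0.3253, 0.0189], 0.56)])]
side [('lantern', [([0.4382, 0.3222, 0.0463], 0.92), ([0.7273, 0.2376, -0.0016], 0.62)]), ('lantern_knob', [([0.4349, 0.3226, 0.192], 0.84)]), ('dock_top', [([0.4379, 0.3246, 0.0136], 0.91), ([0.2469, 0.3871, 0.0066], 0.77)])]
```

View pics/ov.png

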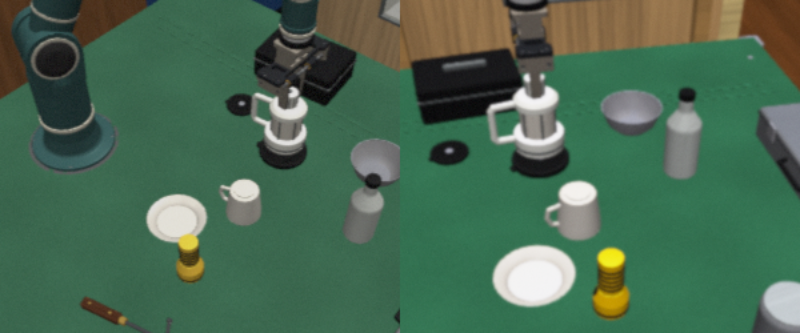

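The lantern hangs upright over the larger base, within about 3 mm by both cameras. I lower it until the wrist force eases.

Run:
```python
from h import *
for z in (.148,.1445,.143,.1415,.140):
    env.movel([.439,.324,z],rate=.03); s=env.sense(); print(z,s["ee_pos"][2],s["wrist_force"],s["t"])
    if s["wrist_force"][2]>-2.5: break
env.pause(.2)
effector.release(); env.pause(.2)
e=env.sense()["ee_pos"]
env.movel([e[0],e[1],.25],rate=.12)
env.movel([.40,.10,.33],rate=.2)
s=env.sense();print(s["ee_pos"],s["t"])
A=dict(lantern=0,lantern_knob=0,dock_top=0,hook=0,hook_crook=0,gas=0,flask=0,cup=0,torch=0,plate=0,bowl=0,tin=0)
for c in("scene","side"):
    p,P=cloud(c); save("fin_"+c,p)
    for n in A: print(c,n,[(np.round(r["at"],4).tolist(),round(r["score"],2)) for r in tip_of(c,n)][:2])
    near=np.hypot(P[...,0]-.44,P[...,1]-.324);k=(near<.03)&(P[...,2]>.168)&(P[...,2]<.185); print(" knob top",np.nanmean(P[k],0).round(4),k.sum())
```

```text
0.148 0.14813583015665335 [ 1.14019445 -0.26197264 -4.0172238 ] 40.2583
0.1445 0.14435471840524977 [ 0.22098169 -1.56524299 -4.55588992] 40.525
0.143 0.14294414912587028 [ 0.14708047  0.70387806 -4.56570707] 40.775
0.1415 0.14187862510814442 [-0.45322626 -0.32402604 -0.32111508] 41.025
[0.39984818 0.1007748  0.32962156] 44.725
scene lantern [([0.4417, 0.3262, 0.0157], 0.82)]
scene lantern_knob [([0.4356, 0.326, 0.1574], 0.91), ([0.4893, 0.1109, 0.0001], 0.2)]
scene dock_top [([0.4363, 0.3213, 0.0149], 0.63), ([0.2448, 0.3863, 0.0101], 0.56)]
scene hook [([0.4339, -0.2895, 0.0019], 0.79), ([0.4849, 0.1112, -0.003], 0.37)]
scene hook_crook [([0.5597, -0.247, 0.0123], 0.75), ([0.4998, -0.0978, -0.0021], 0.46)]
scene gas [([0.741, -0.2471, 0.0016], 0.93)]
scene flask [([0.7236, 0.2367, -0.0021], 0.77), ([0.4987, -0.0966, 0.0005], 0.57)]
scene cup [([0.4858, 0.1107, -0.0035], 0.83), ([0.4401, 0.3245, 0.1588], 0.35)]
scene torch [([0.5007, -0.0955, -0.0015], 0.86)]
scene plate [([0.3846, -0.0157, 0.0025], 0.61)]
scene bowl [([0.352, 0.3162, 0.085], 0.68), ([0.661, 0.4172, 0.0001], 0.6)]
scene tin [([0.6808, -0.4119, -0.003], 0.79)]
 knob top [0.4416 0.317  0.1729] 97
side lantern [([0.4353, 0.3186, 0.0136], 0.7)]
side lantern_knob [([0.4378, 0.3225, 0.1647], 0.78)]
side dock_top [([0.4383, 0.3232, 0.0155], 0.81), ([0.2469, 0.3882, 0.0116], 0.78)]
side hook [([0.4379, 0.3161, 0.0014], 0.17)]
side hook_crook [([0.5543, -0.244, 0.0081], 0.68)]
side gas [([0.7358, -0.2439, -0.0043], 0.61), ([0.4804, 0.1069, -0.0029], 0.39)]
side flask [([0.7293, 0.2383, 0.001], 0.64)]
side cup [([0.4806, 0.1073, -0.0042], 0.73), ([0.4959, -0.0986, -0.0002], 0.66)]
side torch [([0.497, -0.0992, 0.0015], 0.81)]
side plate [([0.3927, -0.0168, -0.0013], 0.73), ([0.555, -0.2436, 0.0088], 0.17)]
side bowl [([0.6592, 0.4158, -0.0016], 0.84)]
side tin [([0.678, -0.4125, -0.0], 0.62)]
 knob top [0.4422 0.3178 0.1733] 101
```

View pics/fin_scene.png

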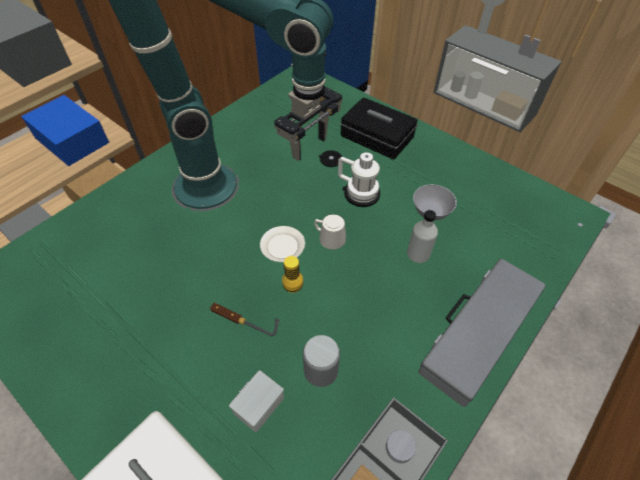

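View pics/fin_side.png

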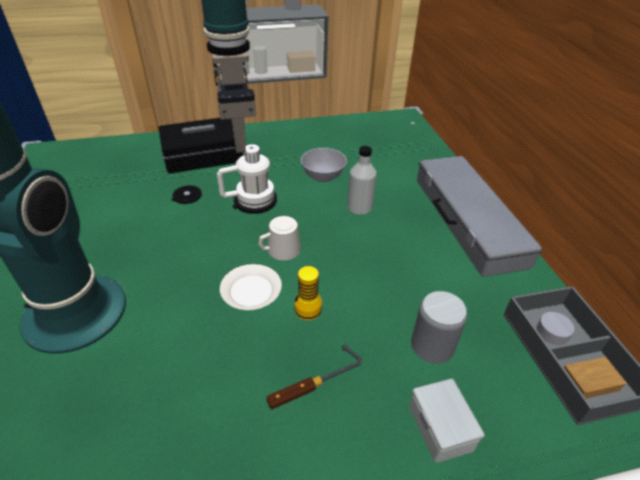

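The lantern stands upright on the larger base (scene (364,185), side (255,180)). The hook lies flat and everything else is upright. The cup's shift is the one tight margin, so I check it against the first pictures by template matching.

Run:
```python
from h import *
for c,(u0,v0,u1,v1) in (("scene",(312,214,352,256)),("side",(264,214,312,266))):
    a=cv2.imread(f"pics/a_{c}.png");b=cv2.imread(f"pics/fin_{c}.png")
    F=4;A=cv2.resize(a,None,fx=F,fy=F,interpolation=cv2.INTER_CUBIC);B=cv2.resize(b,None,fx=F,fy=F,interpolation=cv2.INTER_CUBIC)
    r=cv2.matchTemplate(B,A[v0*F:v1*F,u0*F:u1*F],cv2.TM_CCOEFF_NORMED);_,m,_,l=cv2.minMaxLoc(r)
    d=np.array(l)/F-[u0,v0]; ce=np.array([(u0+u1)/2,(v0+v1)/2])
    X=planept(c,[ce,ce+d],.045); D=(X[1]-X[0])[:2]; print(c,m,d,D,np.linalg.norm(D))
```

```text
scene 0.9702398777008057 [-1.75 -5.5 ] [-0.01788235  0.01316177] 0.02220384475543614
side 0.9728773236274719 [-8.  -2.5] [-0.01775503  0.01305233] 0.022036435660940042
```

Both cameras put the cup's shift at 22 mm, inside the 30 mm limit, so I leave it alone and hand in.

Run:
```python
from station import *
print(env.sense()["t"]); print(workorder.finish_job())
```

```text
46.025
the job is handed in; nothing more can be done
None
```

The lantern stands upright on the larger charging base and I've handed the job in at about 46 s. One thing went wrong on the way: I pushed the cup about 22 mm aside, within the 30 mm limit.

- **Drawing out:** I caught the crook behind the lantern's handle bar and drew the lantern about 125 mm, upright on the lid, before touching it with the gripper.
- **Hook:** it is back down at its original spot, lying flat. Its crook is about 10 mm above the lid and it is far from the lantern and the base.
- **Placing:** I lifted the lantern by its knob and let go only once its weight was on the base. By the networks it is within about 7 mm of the base's centre, where 15 mm is allowed. Its underside was measured at 14–16 mm, against a base top of 14 mm.
- **Cup:** while I was seating the crook, the tail of the hook's handle pushed the cup from about (0.501, 0.096) to (0.484, 0.109). Template matching in both fixed cameras gives 22 mm. It stayed upright, and I did not touch it again.
- **Other things:** the gas canister, flask, torch, plate, bowl and tin were found within measuring error of where they began. In the last scene picture the top-scoring bowl detection was a false one; the second detection and the side camera both place it where it was.

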